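# Lift a hot bun with kitchen tongs to check its underside

### The arm

A 7-joint arm with a two-finger parallel gripper is mounted at the origin on the work surface. World frame = base frame: x ahead of the robot, y to its left, z up, the work surface at z = 0. Lengths are in m, angles in rad, forces in N, time in s.
With the tool pointing down it reaches from about 0.425 to 0.875 m from the base axis. Payload 9.9 kg.
Tool frame: the origin (TCP) lies midway between the tips of the shut fingers; the grasp point (between the pads) lies robot.grasp_offset behind it (robot.grasp_offset is the distance from the TCP to the grasp point, in m); y points along the fingers, x is the direction in which the jaws open and shut, and the axes are right-handed (so a half turn about y gives the same grasp; the last joint's range is limited). The gripper opens to 85 mm and grips with 20 to 120 N. Pads are 22 mm wide; open, the fingers measure 114 mm over their backs; the gripper's body (76 mm by 85 mm) begins 54 mm behind the grasp point. The pads swing forward as they close: fully open they stand 13 mm farther back than shut.
Start: joints at [-1.246, 0.576, 0.025, 1.437, -0.015, 1.129, -0.057], TCP at [0.268, 0.619, 0.231] pointing down, gripper open.
Joint ranges: [-2.76, 2.76], [-0.34, 2.15], [-1.52, 1.57], [0.19, 2.46], [-1.09, 4.23], [0.17, 1.99], [-2.82, 2.82]. Speed limits (rad/s): [2.22, 2.22, 3.01, 3.01, 3.14, 3.14, 3.14].

### API

Orientations are given as a unit quaternion [w, x, y, z].
In Python, from workcell import robot, cams gives the robot as it stands.
- The arm moves only by the tool play_rows, never from a script. Its arguments are lists of equal length, an entry for each row: "claw": the closure, from -1 (fully open) to 1 (shut), so that 0 is half open; "dp": the shift along the tool's x, y, z in m, a list of three; "spin": the turn about the tool's y in degrees. In form: {"claw": [claw, ...], "dp": [[tx, ty, tz], ...], "spin": [spin, ...]}. A call has exactly 5 rows; each row is the pose to reach, as a shift and turn from the pose commanded when the call began, along the tool's axes at that moment; what a row does not reach only later rows make up. A row lasts 1/12 s, in which the tool goes at most 41.7 mm and 7.16 degrees, less where a joint would pass 70% of its speed; a pose out of reach is approached as far as the arm can. A call with a gripper value outside its range is refused whole. The fingers move at their own pace and stop on an object; "grip_force" is the grip in N (left out, the last holds). Time passes only in rows, so rows that repeat a pose let the fingers close, or fill a call up. It gives the time, the measured TCP pose, the force and the opening at its end, in the units of the state.
- robot.get_obs(): the state, without advancing time (a new reading comes with each control period).
- cams.capture(name): name is "scene" or "top" or "wrist"; returns the picture (400x640x3 uint8, red, green, blue); there is no depth.
- cams.camera_info(name): a dict with "intrinsics" (3x3 intrinsics, pixels), "R" (3x3) and "t" (3): a world point X has camera coordinates R X + t; the wrist camera has in their place "mount" (4x4, takes a point from camera to tool coordinates, whose origin is the TCP and whose axes are the tool frame's). Camera axes: x right, y down, z forward; pixel columns grow to the right and rows downward; lengths in m; the calibration is good to about 2 mm. The wrist camera is an equidistant fisheye: a pixel r from the principal point sees the ray r / f radians off the axis. A picture is of the moment at which its call begins: read the wrist's pose just before it. camera_info takes no time and is no camera call.
- robot.hand_in(): hands the job in, once; it reports no verdict.
The state is a dict: "clock": time; "q": joint angles; "qd": joint speeds; "tau": joint torques, N m; "tool_pos": TCP position; "ee_rot": TCP orientation; "wrist_force": force on the tool from outside, world axes, zero at the start; "moment": the same for the moment, N m; "finger_gap": finger opening in m.
Only numpy, scipy, OpenCV 4.12 (cv2) and the standard library are available. Lean on these libraries where they do the work, as an engineer would, in place of code of your own. Each camera call takes 0.05 s, during which the arm holds its last target.

### The job

The buns on the aluminium tray are fresh from the oven and too hot to touch. Take up the spring kitchen tongs, close their jaws on the knife-cut bun (the loaf-shaped one with two flat cut faces, among the round buns) where it stands on the tray, and lift it level to about 12 cm above the tray so that the cook can see its underside. Finish while still holding it up there over the tray in the tongs, the bun never touched by the robot itself and everything else left in its place.

Things in the scene. Friction and masses are not known exactly. Their poses are not given: they have to be found in the camera images.
- tongs_grip (a point): Steel spring tongs, 130 g, lying on edge, so the arms open and close sideways. This point: on the centre line midway between the two black silicone sleeves, 16 mm above the table, near the balance point. x points to the jaws, y to the left arm, z up. Here the sleeves measure 57 mm over their outsides at rest and 36 to 38 mm when the jaws bear on the knife-cut bun's 45 mm width.
- tongs_jaws (a point): Middle of the space between the jaws, 97 mm ahead of tongs_grip on the centre line, half-way up; axes as tongs_grip. Jaws: flat upright steel plates 36 mm long, 32 mm high, 4 mm thick, with scalloped tips 3 to 5 mm beyond. Their gap is 84 mm at rest and narrows by 1.9 mm, evenly from both sides, for each mm by which the sleeves are squeezed together at tongs_grip.
- tongs: The tongs' hinge pin, carrying the two arms: 32 mm high, origin on its axis at the underside, 110 mm behind tongs_grip; x along the tongs to the jaws (the tongs are about 228 mm long, and a flat hanging ring sticks out 28 mm behind the pin).
- tong_left: Left arm of the tongs, sprung open; origin on the hinge axis at the underside. Sleeve: 95 mm long, from 50 mm behind to 45 mm ahead of tongs_grip, 26 mm high, from 3 to 29 mm above the table. Squeezed at tongs_grip, it starts to close at 8 N and reaches the 45 mm gap at 11 N; each newton more puts 0.5 N on the bun: a grip of 25 to 30 N holds it well. Sprung sleeves stay in the fingers when squeezed to 50 mm.
- tong_right: Right arm of the tongs, the mirror image of the left; the two always turn by equal angles, 0.095 rad from rest to where the jaws bear on the bun's cut faces.
- cut_bun_center (a point): Centre (half-way up) of the knife-cut bun: pale, loaf-shaped, 56 mm along its x, 45 mm along its y between two flat, upright, parallel cut faces, 44 mm high with a domed top arched over x, flat browned underside 22 mm below this point, about 60 g, firm and rigid. It stands in any one of the three places in the row on the tray.
- cut_bun: The same bun, origin at the centre of its underside. x and y as above, z up.
- tray: Aluminium baking tray, loose, 220 mm along its x and 330 mm along its y, floor 2 mm above the table, rim 9 mm high; origin at the centre of its underside. Three buns stand on it in a row along y, about 105 mm apart.
- table: The folding table; its top is at height 0.
- round_bun1_center (a point): Centre of a round domed bun, 62 mm across, 42 mm high, on the tray. Leave it alone.
- round_bun2_center (a point): Centre of the other round bun, the same. Leave it alone.
- spoon1: White porcelain spoon, 140 mm long, on the turntable. Origin under the inner end of its bowl. Leave it alone.
- spoon2: White porcelain spoon, 140 mm long, up to 30 mm high, on the table to the right of the tongs. Leave it alone.
- rice_bowl: White porcelain bowl, 104 mm across, on the turntable. Leave it alone.
- rolling_pin: Tapered wooden rolling pin, 280 mm long along its x, 35 mm thick, beyond the tongs. Origin under its middle. Leave it alone.
- timer: Red plastic timer dial, 68 mm across, 41 mm high, at the near left. Leave it alone.
- turntable: Round pale-wood turntable, 220 mm across, 27 mm high, to the left of the tray. A bystander.
Mind the look-alikes: they are no part of the job. Leave any purple look-alike of the cut_bun alone.

How it is judged:
By the outcome, as a careful person would: the job done as asked, in the order asked, and still so for the second after the job is handed in, while the arm keeps its last pose, push and grip.
It also fails if it takes over 40 s, if anything falls off the work surface, if the arm or the gripper's body presses on something with over 40 N, if the wrist force passes 120 N, or if a joint passes its speed limit or range.

## Working session

There is one attempt and no reset: what is moved stays moved. The work goes in short steps, Python scripts to look and compute and a tool call to move; the robot and the scene stay as the last step left them, time stands still between calls to the robot, and variables do not carry over. Pictures are saved under pics/ and viewed, and the job is handed in when it is done.

Besides the shell and the picture viewer there is one more tool, called after "Emit:" by a JSON object that holds its "api" and its "payload", one argument or row to a line. play_rows: Moves the arm, as the interface text tells. Its arguments: {"type":"object","properties":{"claw":{"type":"array"},"dp":{"type":"array"},"spin":{"type":"array"},"grip_force":{"type":"number"}},"required":["claw","dp","spin"]}

```bash
ls; mkdir -p pics
python3 - <<'E'
from workcell import robot,cams
import cv2
print(robot.get_obs(), robot.grasp_offset)
for n in ["scene","top","wrist"]:
    im=cams.capture(n); cv2.imwrite(f"pics/{n}0.png",im[:,:,::-1]); print(n,cams.camera_info(n))
E
```

```text
pics
{'clock': 0.0, 'q': array([-1.24578927,  0.5765428 ,  0.02486107,  1.43789367, -0.01498816,
        1.12904989, -0.05652685]), 'qd': array([ 0.00066115, -0.00029562,  0.00099431, -0.00043987,  0.00128545,
        0.00197534,  0.00043115]), 'tau': array([ 6.81833280e-04, -7.65766168e+01,  2.25120015e+00, -2.85960299e+01,
        1.54954777e-02,  1.29986694e-02, -3.92447794e-05]), 'tool_pos': array([0.26814609, 0.61894784, 0.23044095]), 'ee_rot': array([-0.59071946,  0.59144615,  0.38761617, -0.38858161]), 'wrist_force': array([ 0.07848606, -0.010868  , -0.08960513]), 'moment': array([-0.00664659, -0.01169137, -0.0001708 ]), 'finger_gap': 0.08522784907839868} 0.0187
scene {'intrinsics': array([[391.92276281,   0.        , 320.71978208],
       [  0.        , 391.92276281, 198.55858408],
       [  0.        ,   0.        ,   1.        ]]), 'R': array([[ 0.30976548,  0.95059771, -0.02023229],
       [ 0.58374359, -0.2069314 , -0.78512599],
       [-0.75052566,  0.23139446, -0.61900552]]), 't': array([-0.13241621, -0.27874025,  1.591123  ])}
top {'intrinsics': array([[435.22479081,  
[... 162 characters left out ...]
9993476,  0.01102344],
       [-0.98491651,  0.00103996, -0.17302711],
       [ 0.17300436, -0.01137493, -0.98485537]]), 't': array([-0.05338251,  0.56430659,  1.43691994])}
wrist {'intrinsics': array([[309.70691629,   0.        , 319.5234829 ],
       [  0.        , 309.70691629, 196.06109934],
       [  0.        ,   0.        ,   1.        ]]), 'mount': array([[ 9.99999962e-01,  2.76466000e-04,  6.87303759e-06,
         8.15070763e-04],
       [ 7.36652306e-05, -2.90243288e-01,  9.56952887e-01,
        -1.43085966e-01],
       [ 2.66559790e-04, -9.56952850e-01, -2.90243297e-01,
         7.49987319e-02],
       [ 0.00000000e+00,  0.00000000e+00,  0.00000000e+00,
         1.00000000e+00]])}
```

View pics/scene0.png

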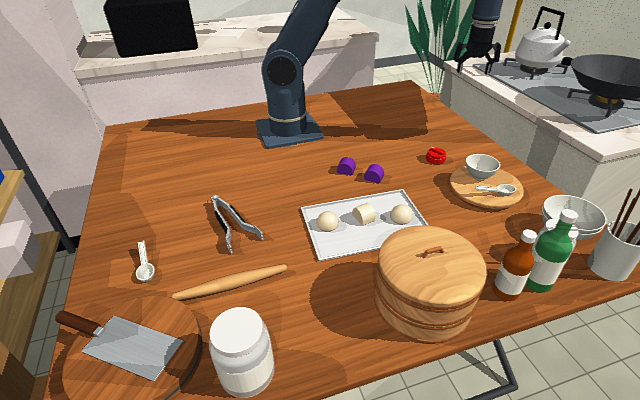

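View pics/top0.png

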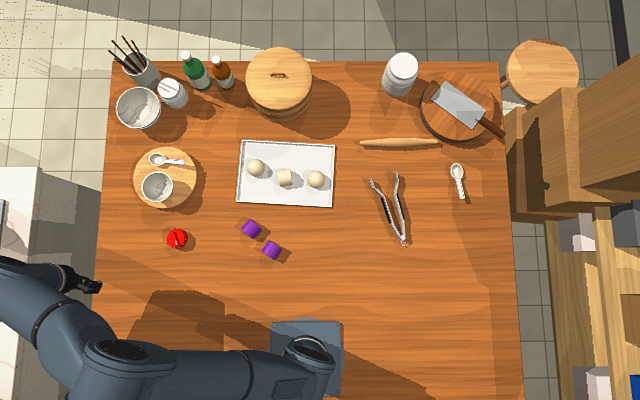

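View pics/wrist0.png

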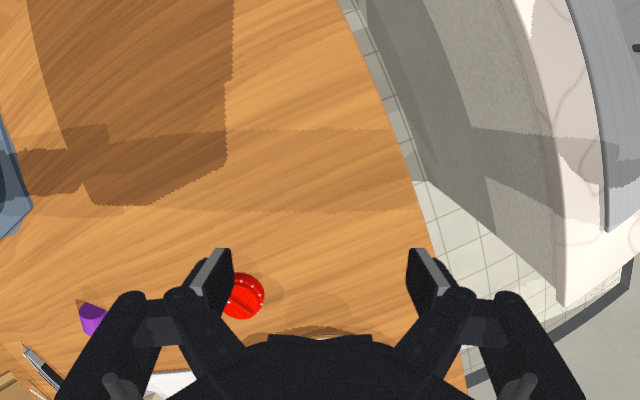

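The scene view shows the tongs, with the hinge at about (213,198) and the jaws at (231,250) and (262,237). In the top view the hinge is at (404,243) and the jaws at (373,182) and (396,176). The candidates for the bun in the top view are round (256,167), cut (284,177), round (316,180), and purple look-alikes at (252,228) and (271,250). I choose (284,177) and will check it in a close crop.

```bash
cat > h.py <<'E'
import numpy as np,cv2
from workcell import robot,cams
from scipy.spatial.transform import Rotation as Rn
def pix(n,X):
    c=cams.camera_info(n);p=c["intrinsics"]@(c["R"]@np.array(X,float)+c["t"]);return p[:2]/p[2]
def plane(n,uv,z):
    c=cams.camera_info(n);d=c["R"].T@np.linalg.solve(c["intrinsics"],[uv[0],uv[1],1.]);o=-c["R"].T@c["t"]
    return o+d*(z-o[2])/d[2]
E
python3 - <<'E'
import cv2,numpy as np
t=cv2.imread("pics/top0.png");s=cv2.imread("pics/scene0.png")
a=cv2.resize(t[130:220,230:345],None,fx=5,fy=5,interpolation=2)
b=cv2.resize(t[165:255,350:475],None,fx=6,fy=6,interpolation=2)
c=cv2.resize(s[185:265,195:435],None,fx=3.3,fy=3.3,interpolation=2)
for n,i in zip("abc",(a,b,c)): cv2.imwrite(f"pics/c_{n}.png",i)
E
```

```text
(no output)
```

View pics/c_a.png

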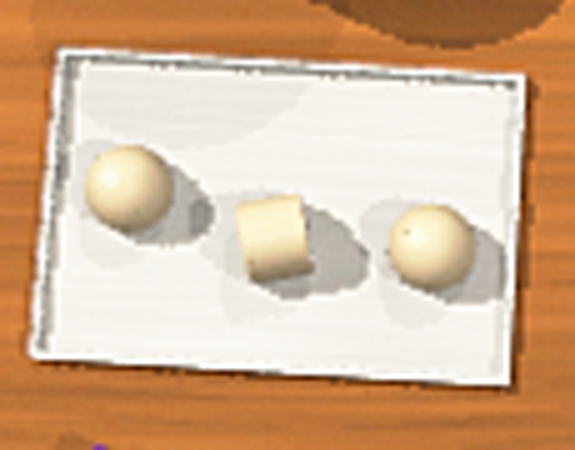

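View pics/c_b.png

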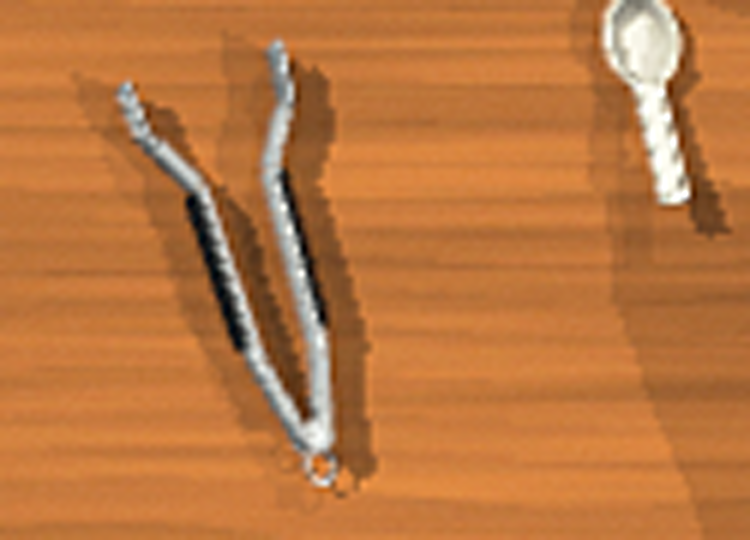

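View pics/c_c.png

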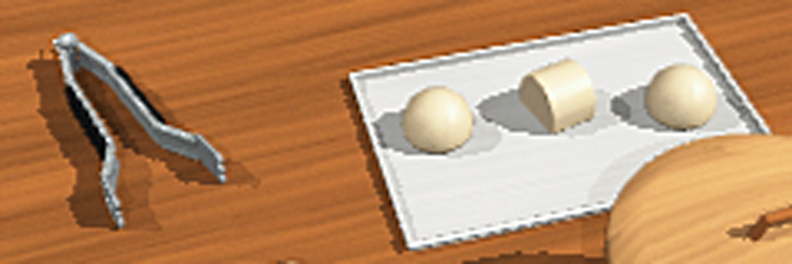

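The crop confirms the middle bun: it is loaf-shaped with two flat cut faces, and the one facing roughly −y shows as a D shape. The purple look-alikes lie off the tray. Next I measure the tongs and the bun.

Run:
```python
from h import *
np.set_printoptions(precision=4,suppress=True)
f=lambda x,y:(350+(x+.5)/6-.5,165+(y+.5)/6-.5)
H=plane("top",f(316,437),.032);L=plane("top",f(125,90),.032);R=plane("top",f(277,47),.032)
print(H,L,R,np.linalg.norm(L-R),np.linalg.norm((L+R)/2-H))
d=((L+R)/2-H)[:2];print("yaw",np.degrees(np.arctan2(d[1],d[0])));u=d/np.linalg.norm(d);print("grip",H[:2]+.11*u)
g=lambda x,y:(195+(x+.5)/3.3-.5,185+(y+.5)/3.3-.5)
for p in [(66,38),(118,218),(222,178)]: print("scene",plane("scene",g(*p),.032))
# sleeves mask
t=cv2.imread("pics/top0.png");sub=t[165:255,350:430]
m=(sub.max(2)<45).astype(np.uint8);n,lb,st,ce=cv2.connectedComponentsWithStats(m)
for i in range(1,n):
  if st[i,4]>8:
    c=ce[i]+[350,165];print("dark",st[i],c,plane("top",c,.029))
# bun
f=lambda x,y:(230+(x+.5)/5-.5,130+(y+.5)/5-.5)
for nm,p,z in[("TL",(237,208),.03),("TR",(300,197),.03),("BL",(250,281),.03),("BR",(310,272),.03)]: print(nm,plane("top",f(*p),z))
for p in[(60,48),(525,73),(510,385),(30,358)]: print("tray",plane("top",f(*p),.009))
for p in [(129,188),(432,246)]: print("round",plane("top",f(*p),.03))
q=Rn.from_quat(np.roll(robot.get_obs()["ee_rot"],-1));print(q.as_matrix())
```

```text
[ 0.3943 -0.3292  0.032 ] [ 0.5943 -0.2255  0.032 ] [ 0.6197 -0.3145  0.032 ] 0.09248773223774685 0.22079818053363057
yaw 15.556703385770742
grip [ 0.5003 -0.2997]
scene [ 0.3912 -0.3295  0.032 ]
scene [ 0.6407 -0.3154  0.032 ]
scene [ 0.6232 -0.2289  0.032 ]
dark [31 33 10 25 42] [385.3095 209.9048] [ 0.4887 -0.2748  0.029 ]
TL [0.6247 0.099  0.03  ]
TR [0.6325 0.0553 0.03  ]
BL [0.5731 0.0893 0.03  ]
BR [0.5794 0.0478 0.03  ]
tray [0.7461 0.2289 0.009 ]
tray [ 0.7277 -0.1032  0.009 ]
tray [ 0.5031 -0.0909  0.009 ]
tray [0.5225 0.2434 0.009 ]
round [0.639  0.1744 0.03  ]
round [ 0.5977 -0.0367  0.03  ]
[[ 0.3975 -0.0004 -0.9176]
 [ 0.9176 -0.0012  0.3975]
 [-0.0013 -1.     -0.0001]]
```

```bash
cat >> h.py <<'E'
def cur():
    o=robot.get_obs();M=Rn.from_quat(np.roll(o["ee_rot"],-1)).as_matrix()
    return o["tool_pos"],np.degrees(np.arctan2(M[1,0],M[0,0])),M,o
def plan(p,yaw,wps,smax=0.18,amax=34):
    """ideal calls: p TCP, yaw = world angle of tool x; wps list of (xyz,yaw)"""
    p=np.array(p,float)
    for t,ty in wps:
        t=np.array(t,float);n=int(max(np.ceil(np.linalg.norm(t-p)/smax),np.ceil(abs(ty-yaw)/amax),1))
        d=(t-p)/n;da=(ty-yaw)/n
        for i in range(n):
            a=np.radians(yaw);x=np.array([np.cos(a),np.sin(a),0]);z=np.array([-np.sin(a),np.cos(a),0])
            print("dp",np.round([d@x,-d[2],d@z],4),"spin",round(-da,2),"->",np.round(p+d,3),round(yaw+da,1))
            p=p+d;yaw+=da
E
python3 - <<'E'
from h import *
p,y,M,o=cur();print(p,y)
plan(p,y,[((.5,.22,.23),y-50),((.5,-.30,.20),-74.5)])
E
```

```text
[0.26817944 0.61906547 0.23063365] 66.5766577475149
dp [-0.0913  0.0002 -0.1238] spin 16.67 -> [0.345 0.486 0.23 ] 49.9
dp [-0.052   0.0002 -0.1448] spin 16.67 -> [0.423 0.353 0.23 ] 33.2
dp [-0.0083  0.0002 -0.1536] spin 16.67 -> [0.5  0.22 0.23] 16.6
dp [-0.0495  0.01   -0.1661] spin 30.36 -> [0.5   0.047 0.22 ] -13.8
dp [ 0.0413  0.01   -0.1683] spin 30.36 -> [ 0.5   -0.127  0.21 ] -44.1
dp [ 0.1207  0.01   -0.1244] spin 30.36 -> [ 0.5 -0.3  0.2] -74.5
```

Emit:
{"api": "play_rows", "payload": {
  "claw": [-1,-1,-1,-1,-1],
  "dp": [
    [-0.018,0,-0.025],
    [-0.036,0,-0.05],
    [-0.055,0,-0.075],
    [-0.073,0,-0.1],
    [-0.091,0,-0.124]
  ],
  "spin": [3,6,10,13,17]
}}

```text
clock: 0.57
tool_pos: [0.3466, 0.485, 0.2311]
ee_rot: [-0.642, 0.642, 0.296, -0.296]
wrist_force: [0.3, 0.1, 0.3]
finger_gap: 0.0854
```

Emit:
{"api": "play_rows", "payload": {
  "claw": [-1,-1,-1,-1,-1],
  "dp": [
    [-0.01,0,-0.029],
    [-0.02,0,-0.058],
    [-0.031,0,-0.087],
    [-0.042,0,-0.116],
    [-0.052,0,-0.145]
  ],
  "spin": [3,6,10,13,17]
}}

```text
clock: 0.98
tool_pos: [0.4229, 0.3514, 0.2312]
ee_rot: [-0.679, 0.679, 0.197, -0.198]
wrist_force: [0.8, 0.2, -1.0]
finger_gap: 0.0855
```

Emit:
{"api": "play_rows", "payload": {
  "claw": [-1,-1,-1,-1,-1],
  "dp": [
    [-0.002,0,-0.03],
    [-0.004,0,-0.061],
    [-0.005,0,-0.092],
    [-0.007,0,-0.123],
    [-0.008,0,-0.154]
  ],
  "spin": [3,6,10,13,17]
}}

```text
clock: 1.4
tool_pos: [0.4991, 0.2174, 0.2313]
ee_rot: [-0.701, 0.701, 0.095, -0.095]
wrist_force: [0.8, 1.0, 0.2]
finger_gap: 0.0853
```

Emit:
{"api": "play_rows", "payload": {
  "claw": [-1,-1,-1,-1,-1],
  "dp": [
    [-0.01,0,-0.033],
    [-0.02,0,-0.066],
    [-0.03,0,-0.1],
    [-0.04,0,-0.133],
    [-0.05,0,-0.166]
  ],
  "spin": [6,12,18,24,30]
}}

```text
clock: 1.82
tool_pos: [0.4947, 0.0439, 0.2313]
ee_rot: [0.701, -0.701, 0.091, -0.091]
wrist_force: [0.4, 0.5, 0.4]
finger_gap: 0.0853
```

Emit:
{"api": "play_rows", "payload": {
  "claw": [-1,-1,-1,-1,-1],
  "dp": [
    [0.008,0,-0.033],
    [0.016,0,-0.066],
    [0.025,0,-0.1],
    [0.033,0,-0.134],
    [0.041,0,-0.168]
  ],
  "spin": [6,12,18,24,30]
}}

```text
clock: 2.23
tool_pos: [0.4927, -0.1288, 0.2313]
ee_rot: [0.654, -0.654, 0.269, -0.269]
wrist_force: [1.8, 0.1, 0.0]
finger_gap: 0.0855
```

Emit:
{"api": "play_rows", "payload": {
  "claw": [-1,-1,-1,-1,-1],
  "dp": [
    [0.03,0.01,-0.031],
    [0.06,0.01,-0.062],
    [0.09,0.02,-0.093],
    [0.12,0.02,-0.124],
    [0.12,0.02,-0.124]
  ],
  "spin": [7,14,21,28,30]
}}

```text
clock: 2.65
tool_pos: [0.4899, -0.307, 0.2112]
ee_rot: [-0.559, 0.562, -0.431, 0.432]
wrist_force: [-0.7, -0.4, 1.3]
finger_gap: 0.0851
```

Run:
```python
from h import *
p,y,M,o=cur();print(p,y,o["q"],o["clock"])
for n in["wrist","top"]: cv2.imwrite(f"pics/{n}1.png",cams.capture(n)[:,:,::-1])
```

```text
[ 0.48986658 -0.30704782  0.21121912] -75.200304906878 [ 0.00607651  0.55258539  0.75615451  1.74727026 -0.43289321  1.01462093
 -0.39149681] 2.65
```

View pics/wrist1.png

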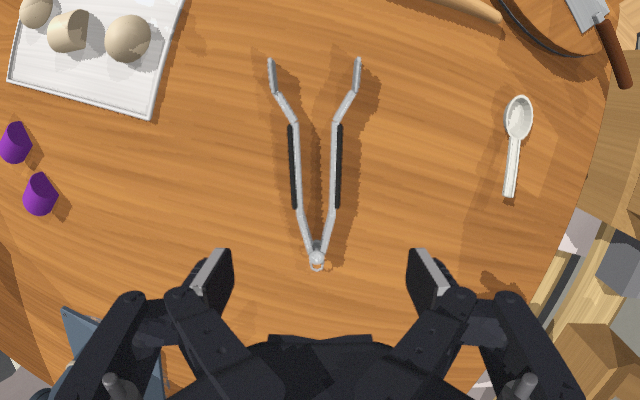

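The wrist view shows the tongs clearly: hinge pin at (317,258), sleeves at about x 289–299 and 334–343 over y 125–208, and jaw tips at (269,60) and (358,58).

```bash
cat >> h.py <<'E'
def wray(uv,p=None,M=None):
    if p is None: p,_,M,_=cur()
    c=cams.camera_info("wrist");K=c["intrinsics"];d=np.array([(uv[0]-K[0,2])/K[0,0],(uv[1]-K[1,2])/K[1,1]])
    r=np.linalg.norm(d);v=np.r_[d/r*np.sin(r),np.cos(r)];T=c["mount"]
    return p+M@T[:3,3],M@(T[:3,:3]@v)
def wplane(uv,z):
    o,d=wray(uv);return o+d*(z-o[2])/d[2]
E
python3 - <<'E'
from h import *
im=cv2.imread("pics/wrist1.png")
cv2.imwrite("pics/w1c.png",cv2.resize(im[45:285,250:375],None,fx=2.4,fy=2.4,interpolation=2))
cv2.imwrite("pics/w1b.png",cv2.resize(im[0:110,0:200],None,fx=4,fy=4,interpolation=2))
sub=im[110:220,280:350];m=(sub.max(2)<60).astype(np.uint8);n,lb,st,ce=cv2.connectedComponentsWithStats(m)
for i in range(1,n):
  if st[i,4]>60:
    print(st[i]);
    for r in (20,50,90):
      xs=np.where(lb[r]==i)[0]
      if len(xs): print(r+110,xs.min()+280,xs.max()+280,wplane((xs.min()+279.5,r+110),.029),wplane((xs.max()+280.5,r+110),.029))
for u in[(317,256),(269,60),(358,58)]: print(wplane(u,.032))
E
```

```text
[  8  15   9  84 342]
130 288 291 [ 0.52702083 -0.25677966  0.029     ] [ 0.52807766 -0.26086318  0.029     ]
160 289 293 [ 0.49609029 -0.26570586  0.029     ] [ 0.49746875 -0.27089216  0.029     ]
200 293 295 [ 0.45368533 -0.28069353  0.029     ] [ 0.45456624 -0.28390425  0.029     ]
[ 55  14   7  84 377]
130 338 341 [ 0.54067929 -0.30734971  0.029     ] [ 0.54182382 -0.31138729  0.029     ]
160 337 340 [ 0.50951647 -0.31513139  0.029     ] [ 0.51066398 -0.3192477   0.029     ]
200 335 339 [ 0.46593247 -0.32543011  0.029     ] [ 0.46738875 -0.33076378  0.029     ]
[ 0.39513138 -0.32460427  0.032     ]
[ 0.59395396 -0.21959709  0.032     ]
[ 0.61953518 -0.3070156   0.032     ]
```

View pics/w1c.png

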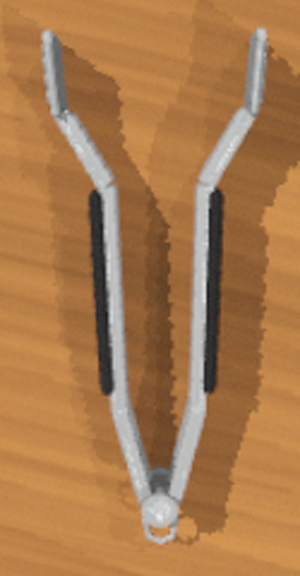

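View pics/w1b.png

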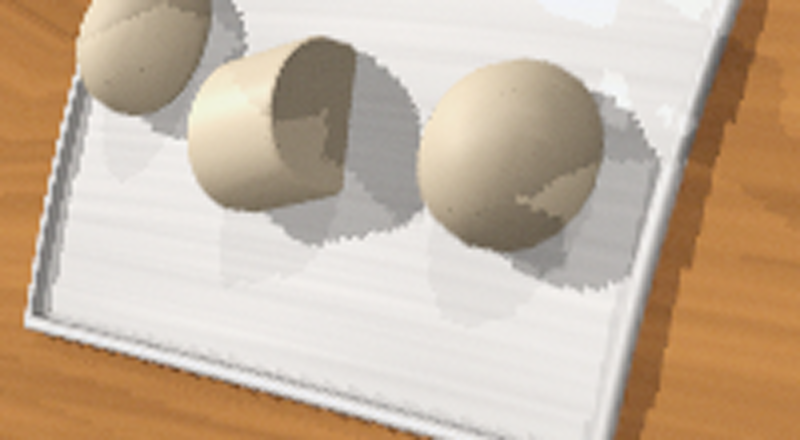

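Run:
```python
from h import *
np.set_printoptions(precision=4,suppress=True)
H=np.array([.3951,-.3246])
a=np.radians(16.2);u=np.array([np.cos(a),np.sin(a)]);v=np.array([-u[1],u[0]])
for c,z in [((290,124.5),.029),((296,208.5),.029),((340,123.5),.029),((336,207.5),.029),((269,57),.032),((358,56),.032),((317,258),.032),((317,271),.03),((273,92),.032),((356,91),.032)]:
    q=wplane(c,z)[:2]-H;print(c,q@u,q@v)
```

```text
(290, 124.5) 0.15134404109940852 0.025511603712177866
(296, 208.5) 0.05850059404624312 0.0223274992818674
(340, 123.5) 0.15146103202932026 -0.026712237360670042
(336, 207.5) 0.058995249094015156 -0.022223522211158076
(269, 57) 0.22346574949910436 0.045303057065269194
(358, 56) 0.22256632707745988 -0.045762705933870544
(317, 258) -0.0026584173152177965 3.8462600676734696e-05
(317, 271) -0.02181128002711006 0.00042106543440139575
(273, 92) 0.18620559499606987 0.041932408431374794
(356, 91) 0.18560139406293846 -0.043273698766790956
```

Run:
```python
from h import *
p,y,M,o=cur();print(p,y)
plan(p,y,[((.498,-.2945,.09),-73.8)])
```

```text
[ 0.49084374 -0.30263675  0.21091662] -74.71517925465096
dp [-0.006   0.1209  0.009 ] spin -0.92 -> [ 0.498 -0.294  0.09 ] -73.8
```

The wrist pose was still settling between the picture and the later pose read. Corrected, the tongs grip point is about (0.497, −0.299) and the yaw 15.7°, which agrees with the top camera. I'll descend part way and re-measure once the arm is settled.

Emit:
{"api": "play_rows", "payload": {
  "claw": [-1,-1,-1,-1,-1],
  "dp": [
    [0,0.03,0.003],
    [0,0.06,0.005],
    [-0.001,0.09,0.006],
    [-0.001,0.11,0.007],
    [-0.001,0.11,0.007]
  ],
  "spin": [0,0,0,-0.5,-0.5]
}}

```text
clock: 3.17
tool_pos: [0.4974, -0.2932, 0.0976]
ee_rot: [0.566, -0.566, 0.426, -0.421]
wrist_force: [0.1, 0.8, 0.6]
finger_gap: 0.0855
```

Emit:
{"api": "play_rows", "payload": {
  "claw": [-1,-1,-1,-1,-1],
  "dp": [
    [0,0,0],
    [0,0,0],
    [0,0,0],
    [0,0,0],
    [0,0,0]
  ],
  "spin": [0,0,0,0,0]
}}

```text
clock: 3.58
tool_pos: [0.4989, -0.2972, 0.1024]
ee_rot: [0.565, -0.565, 0.424, -0.426]
wrist_force: [0.9, 0.7, 0.0]
finger_gap: 0.0851
```

Run:
```python
from h import *
p,y,M,o=cur();print(p,y)
cv2.imwrite("pics/w2.png",cams.capture("wrist")[:,:,::-1]);np.savez("w2.npz",p=p,M=M)
print(cur()[:2])
```

```text
[ 0.4989279  -0.29719066  0.10241357] -73.90446310153452
(array([ 0.49883528, -0.29718703,  0.10218512]), np.float64(-73.91246262761918))
```

View pics/w2.png

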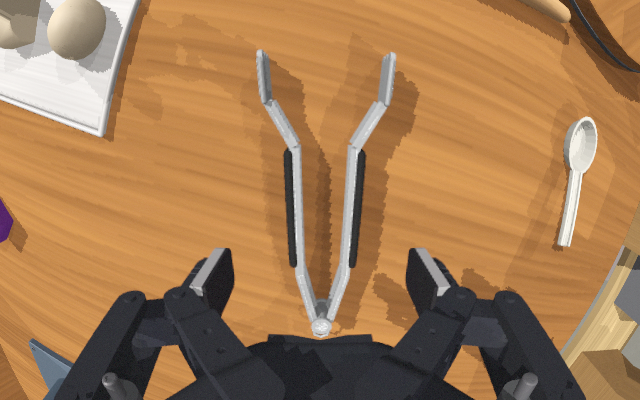

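Settled view: hinge at (321,326), left sleeve from (288,151) to (294,267), right sleeve from (362,150) to (352,267), jaw tips at (260,51) and (393,54).

Run:
```python
from h import *
np.set_printoptions(precision=4,suppress=True)
D=np.load("w2.npz");p,M=D["p"],D["M"]
def wp(uv,z):
    o,d=wray(uv,p,M);return (o+d*(z-o[2])/d[2])[:2]
H=wp((321,325),.032);L=wp((260,51),.032);R=wp((393,54),.032);d=(L+R)/2-H
a=np.arctan2(d[1],d[0]);u=np.array([np.cos(a),np.sin(a)]);v=np.array([-u[1],u[0]])
print(H,np.degrees(a),np.linalg.norm(d))
for c in[(287.5,149.5),(293,267.5),(363,149.5),(353.5,267.5)]:
    q=wp(c,.029);print(q,(q-H)@u,(q-H)@v)
s=[wp(c,.029) for c in[(287.5,149.5),(293,267.5),(363,149.5),(353.5,267.5)]]
m=sum(s)/4;print("sleeve mid",m,"grip",m+.0025*u, np.degrees(np.arctan2(*((s[0]+s[2]-s[1]-s[3])[::-1]))))
pc,y,_,_=cur();t=m+.0025*u;
plan(pc,y,[((t[0],t[1],.003),np.degrees(a)-90)])
```

```text
[ 0.3931 -0.328 ] 15.179454083405178 0.22222035269553622
[ 0.5333 -0.2625] 0.15245585237271544 0.02641977157387293
[ 0.4429 -0.29  ] 0.058013653516892444 0.02358438805532678
[ 0.5482 -0.3139] 0.15342594975414398 -0.027015906155109754
[ 0.4563 -0.3368] 0.05870347623354467 -0.02511297572624281
sleeve mid [ 0.4952 -0.3008] grip [ 0.4976 -0.3002] 15.461880993527215
dp [ 0.0025  0.0992 -0.002 ] spin 0.91 -> [ 0.498 -0.3    0.003] -74.8
```

Emit:
{"api": "play_rows", "payload": {
  "claw": [-1,-1,-1,-1,-1],
  "dp": [
    [0.001,0.02,-0.001],
    [0.002,0.04,-0.002],
    [0.003,0.06,-0.002],
    [0.003,0.08,-0.002],
    [0.003,0.09,-0.002]
  ],
  "spin": [0.3,0.5,0.8,0.8,0.8]
}}

```text
clock: 4.05
tool_pos: [0.4968, -0.3, 0.0096]
ee_rot: [-0.562, 0.562, -0.43, 0.428]
wrist_force: [-0.3, 0.6, 0.8]
finger_gap: 0.0854
```

Emit:
{"api": "play_rows", "payload": {
  "claw": [-1,-1,-1,-1,-1],
  "dp": [
    [0,0.004,0],
    [0,0.008,0],
    [0,0.008,0],
    [0,0.008,0],
    [0,0.008,0]
  ],
  "spin": [0,0,0,0,0]
}}

```text
clock: 4.47
tool_pos: [0.4978, -0.3008, 0.0042]
ee_rot: [0.562, -0.562, 0.429, -0.43]
wrist_force: [0.4, -0.8, -0.2]
finger_gap: 0.0854
```

Run:
```python
from h import *
p,y,M,o=cur();print(p,y,o["wrist_force"],np.degrees(np.arctan2(M[2,0],1)),M[:,1])
for n in["wrist","scene"]: cv2.imwrite(f"pics/{n}3.png",cams.capture(n)[:,:,::-1])
```

```text
[ 0.49783388 -0.30076868  0.00417321] -74.71623126662249 [ 0.40732696 -0.76351353 -0.20070738] 0.05342857523139109 [ 1.19935225e-03 -6.38953797e-04 -9.99999077e-01]
```

View pics/wrist3.png

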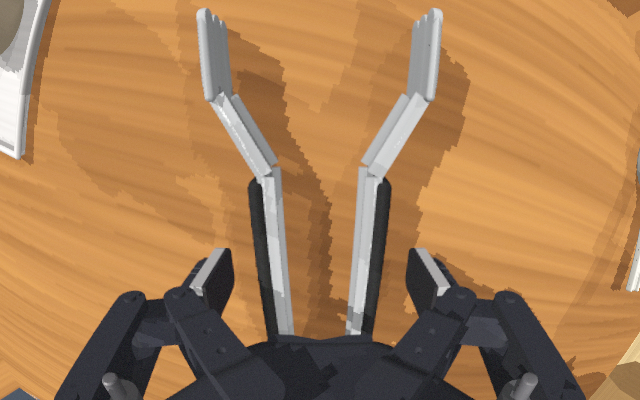

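Emit:
{"api": "play_rows", "payload": {
  "claw": [-1,-1,-0.8,-0.6,-0.4],
  "dp": [
    [0,0.002,0],
    [0,0.004,0],
    [0,0.004,0],
    [0,0.004,0],
    [0,0.004,0]
  ],
  "spin": [0,0,0,0,0],
  "grip_force": 25
}}

```text
clock: 4.98
tool_pos: [0.4973, -0.3005, -0.0007]
ee_rot: [-0.562, 0.562, -0.429, 0.429]
wrist_force: [-0.6, -0.4, -0.0]
finger_gap: 0.0598
```

Emit:
{"api": "play_rows", "payload": {
  "claw": [-0.4,-0.35,-0.3,-0.25,-0.25],
  "dp": [
    [0,0,0],
    [0,0,0],
    [0,0,0],
    [0,0,0],
    [0,0,0]
  ],
  "spin": [0,0,0,0,0]
}}

```text
clock: 5.4
tool_pos: [0.4979, -0.3008, 0.0001]
ee_rot: [0.562, -0.562, 0.429, -0.43]
wrist_force: [-0.3, 0.9, 8.1]
finger_gap: 0.0535
```

Emit:
{"api": "play_rows", "payload": {
  "claw": [-0.25,-0.2,-0.18,-0.18,-0.18],
  "dp": [
    [0,-0.001,0],
    [0,-0.002,0],
    [0,-0.002,0],
    [0,-0.002,0],
    [0,-0.002,0]
  ],
  "spin": [0,0,0,0,0]
}}

```text
clock: 5.82
tool_pos: [0.4972, -0.3004, 0.0011]
ee_rot: [-0.562, 0.562, -0.429, 0.429]
wrist_force: [-0.4, 0.1, -1.5]
finger_gap: 0.0507
```

Run:
```python
from h import *
p,y,M,o=cur();print(p,y,o["wrist_force"],o["finger_gap"])
for n in["wrist","scene"]: cv2.imwrite(f"pics/{n}4.png",cams.capture(n)[:,:,::-1])
```

```text
[ 0.49720525 -0.30035579  0.00111844] -74.71791835324237 [-0.36871477  0.14977666 -1.50758725] 0.05070551333981147
```

View pics/wrist4.png

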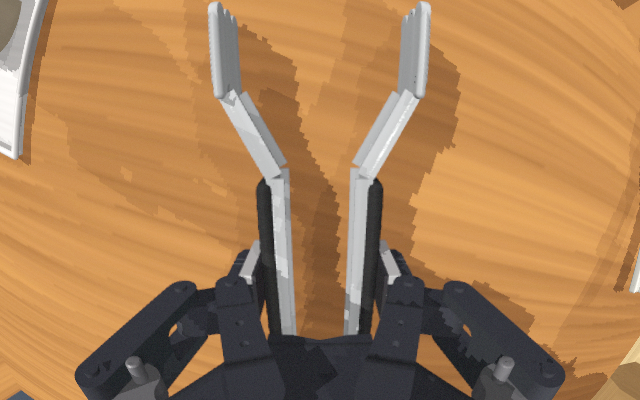

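Emit:
{"api": "play_rows", "payload": {
  "claw": [-0.16,-0.16,-0.16,-0.16,-0.16],
  "dp": [
    [0,0,0],
    [0,-0.003,0],
    [0,-0.008,0],
    [0,-0.015,0],
    [0,-0.025,0]
  ],
  "spin": [0,0,0,0,0]
}}

```text
clock: 6.33
tool_pos: [0.4971, -0.3004, 0.0268]
ee_rot: [-0.562, 0.562, -0.429, 0.429]
wrist_force: [-0.9, 0.4, -1.3]
finger_gap: 0.05
```

Emit:
{"api": "play_rows", "payload": {
  "claw": [-0.16,-0.16,-0.16,-0.16,-0.16],
  "dp": [
    [0,-0.012,0],
    [0,-0.03,0],
    [0,-0.05,0],
    [0,-0.07,0],
    [0,-0.08,0]
  ],
  "spin": [0,0,0,0,0]
}}

```text
clock: 6.75
tool_pos: [0.498, -0.3013, 0.1096]
ee_rot: [0.562, -0.562, 0.428, -0.43]
wrist_force: [0.3, -1.1, -1.8]
finger_gap: 0.0495
```

Run:
```python
from h import *
p,y,M,o=cur();print(p,y,o["wrist_force"],o["moment"],o["finger_gap"])
for n in["wrist","scene"]: cv2.imwrite(f"pics/{n}5.png",cams.capture(n)[:,:,::-1])
s=cv2.imread("pics/scene5.png");cv2.imwrite("pics/s5c.png",cv2.resize(s[140:280,180:420],None,fx=3,fy=3,interpolation=2))
```

```text
[ 0.49800315 -0.30134415  0.1096278 ] -74.74346687155766 [ 0.31005737 -1.09830818 -1.84728452] [-0.03029671 -0.06313229 -0.00394174] 0.049510193087166164
```

View pics/wrist5.png

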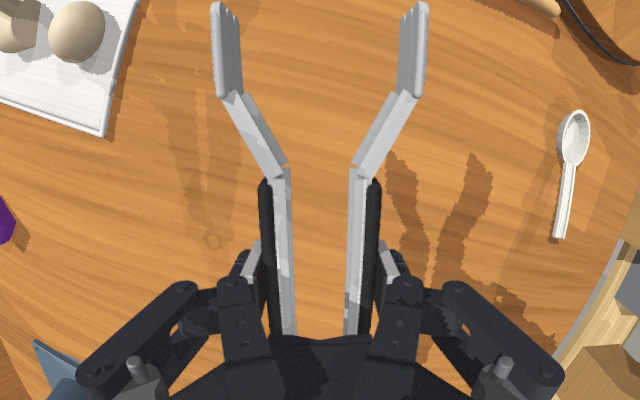

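View pics/s5c.png

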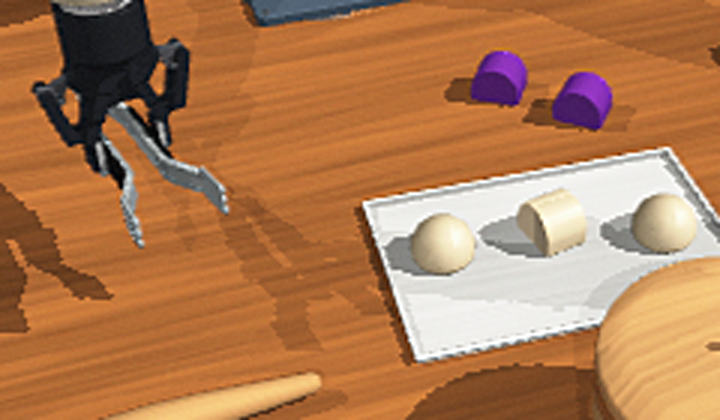

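The tongs are held level, with the jaw tips at the same pixels as before the lift. The table has cleared and the buns are untouched. Next I hover over the cut bun.

Run:
```python
from h import *
p,y,M,o=cur()
plan(p,y,[((.507,.057,.12),-80.5)],smax=.095)
```

```text
dp [-0.0858 -0.0028  0.0257] spin 1.45 -> [ 0.5   -0.212  0.111] -76.2
dp [-0.0864 -0.0028  0.0235] spin 1.45 -> [ 0.503 -0.122  0.114] -77.6
dp [-0.087  -0.0028  0.0213] spin 1.45 -> [ 0.505 -0.033  0.117] -79.1
dp [-0.0875 -0.0028  0.0191] spin 1.45 -> [0.507 0.057 0.12 ] -80.5
```

Emit:
{"api": "play_rows", "payload": {
  "claw": [-0.16,-0.16,-0.16,-0.16,-0.16],
  "dp": [
    [-0.008,-0.002,0.002],
    [-0.022,-0.004,0.006],
    [-0.042,-0.006,0.012],
    [-0.064,-0.009,0.019],
    [-0.086,-0.011,0.026]
  ],
  "spin": [0,0,0.5,1,1.5]
}}

```text
clock: 7.27
tool_pos: [0.4989, -0.209, 0.1163]
ee_rot: [-0.556, 0.556, -0.437, 0.436]
wrist_force: [0.1, -0.2, -0.9]
finger_gap: 0.0496
```

Emit:
{"api": "play_rows", "payload": {
  "claw": [-0.16,-0.16,-0.16,-0.16,-0.16],
  "dp": [
    [-0.022,0,0.006],
    [-0.044,0,0.012],
    [-0.066,0,0.018],
    [-0.088,0,0.024],
    [-0.11,0,0.029]
  ],
  "spin": [0.3,0.6,0.9,1.2,1.5]
}}

```text
clock: 7.68
tool_pos: [0.5009, -0.0949, 0.1163]
ee_rot: [-0.55, 0.551, -0.444, 0.443]
wrist_force: [1.0, -0.2, -0.9]
finger_gap: 0.0498
```

Emit:
{"api": "play_rows", "payload": {
  "claw": [-0.16,-0.16,-0.16,-0.16,-0.16],
  "dp": [
    [-0.022,0,0.005],
    [-0.044,0,0.01],
    [-0.064,0,0.015],
    [-0.08,0,0.018],
    [-0.09,0,0.02]
  ],
  "spin": [0.3,0.6,0.9,1.2,1.5]
}}

```text
clock: 8.1
tool_pos: [0.501, -0.0019, 0.1162]
ee_rot: [-0.545, 0.546, -0.451, 0.449]
wrist_force: [0.7, 0.3, -1.6]
finger_gap: 0.0496
```

Run:
```python
from h import *
p,y,M,o=cur();print(p,y)
plan(p,y,[((.507,.057,.12),-80.5)],smax=.095)
```

```text
[ 0.50100453 -0.00194329  0.11615163] -79.10074063555354
dp [-0.0567 -0.0038  0.017 ] spin 1.4 -> [0.507 0.057 0.12 ] -80.5
```

Emit:
{"api": "play_rows", "payload": {
  "claw": [-0.16,-0.16,-0.16,-0.16,-0.16],
  "dp": [
    [-0.017,-0.002,0.005],
    [-0.034,-0.004,0.01],
    [-0.048,-0.004,0.013],
    [-0.056,-0.004,0.016],
    [-0.056,-0.004,0.016]
  ],
  "spin": [0.4,0.8,1.2,1.4,1.4]
}}

```text
clock: 8.52
tool_pos: [0.5071, 0.0552, 0.1206]
ee_rot: [-0.54, 0.54, -0.457, 0.456]
wrist_force: [0.6, -0.4, -1.3]
finger_gap: 0.0496
```

Emit:
{"api": "play_rows", "payload": {
  "claw": [-0.16,-0.16,-0.16,-0.16,-0.16],
  "dp": [
    [0,0,0],
    [0,0,0],
    [0,0,0],
    [0,0,0],
    [0,0,0]
  ],
  "spin": [0,0,0,0,0]
}}

```text
clock: 8.93
tool_pos: [0.5074, 0.0525, 0.1214]
ee_rot: [0.539, -0.539, 0.458, -0.458]
wrist_force: [0.4, -1.0, -1.3]
finger_gap: 0.0499
```

Run:
```python
from h import *
p,y,M,o=cur();print(p,y,o["finger_gap"],o["wrist_force"])
np.savez("w6.npz",p=p,M=M)
for n in["wrist","scene","top"]: cv2.imwrite(f"pics/{n}6.png",cams.capture(n)[:,:,::-1])
s=cv2.imread("pics/scene6.png");cv2.imwrite("pics/s6c.png",cv2.resize(s[130:270,280:480],None,fx=4,fy=4,interpolation=2))
```

```text
[0.50739636 0.05254851 0.12136833] -80.6840216428938 0.04986454344942547 [ 0.42164112 -0.98418729 -1.28004917]
```

View pics/wrist6.png

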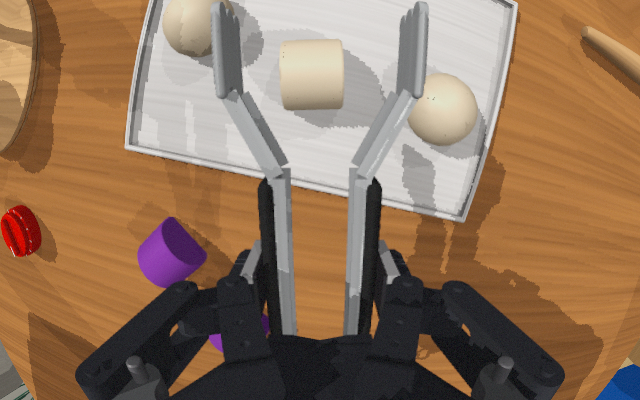

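View pics/s6c.png

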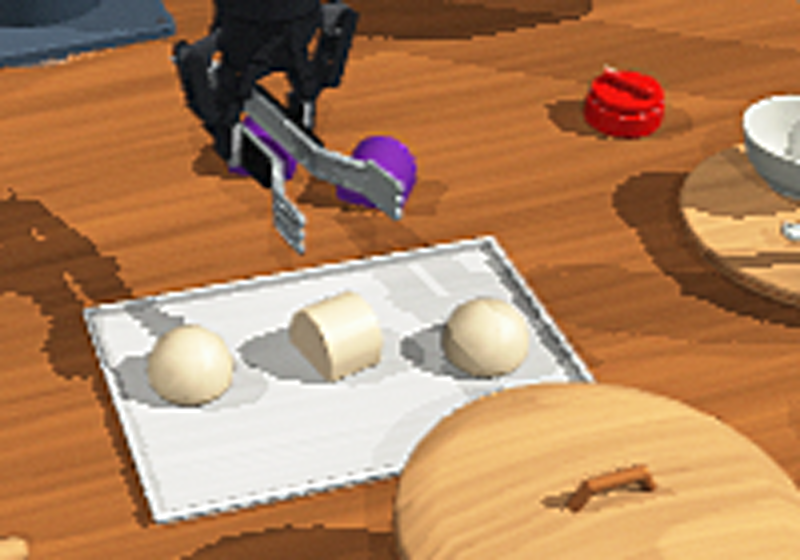

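Run:
```python
from h import *
np.set_printoptions(precision=4,suppress=True)
im=cv2.imread("pics/wrist6.png");cv2.imwrite("pics/w6c.png",cv2.resize(im[0:130,195:435],None,fx=3.3,fy=3.3,interpolation=2))
D=np.load("w6.npz");p,M=D["p"],D["M"]
X=M[:,0][:2];Z=M[:,2][:2]
def loc(uv,z):
    o,d=wray(uv,p,M);q=(o+d*(z-o[2])/d[2])[:2]-p[:2];return np.array([q@Z,-(q@X)])  # ahead, left
for n,uv,z in [("crestL",(281.5,75),.046),("crestR",(343.5,75),.046),("far",(312,39.5),.03),("near",(312,110),.02),("farL",(281,41),.03),("farR",(342,39.5),.03),("nearL",(283,110),.02),("nearR",(343,109),.02),
 ("jawLtip",(220,3),.152),("jawRtip",(422,3),.152),("jawLb",(222,97),.152),("jawRb",(416,98),.152)]: print(n,loc(uv,z))
o=p+M@cams.camera_info("wrist")["mount"][:3,3];print("cam",(o-p)[:2]@Z,o[2])
```

```text
crestL [0.0953 0.0276]
crestR [ 0.095  -0.0154]
far [0.1239 0.0068]
near [0.0696 0.0071]
farL [0.1233 0.0299]
farR [ 0.1241 -0.0155]
nearL [0.0699 0.0298]
nearR [ 0.0705 -0.0171]
jawLtip [0.115  0.0381]
jawRtip [ 0.1152 -0.0371]
jawLb [0.0781 0.0371]
jawRb [ 0.0777 -0.0345]
cam 0.07444709215716984 0.2644610625655613
```

View pics/w6c.png

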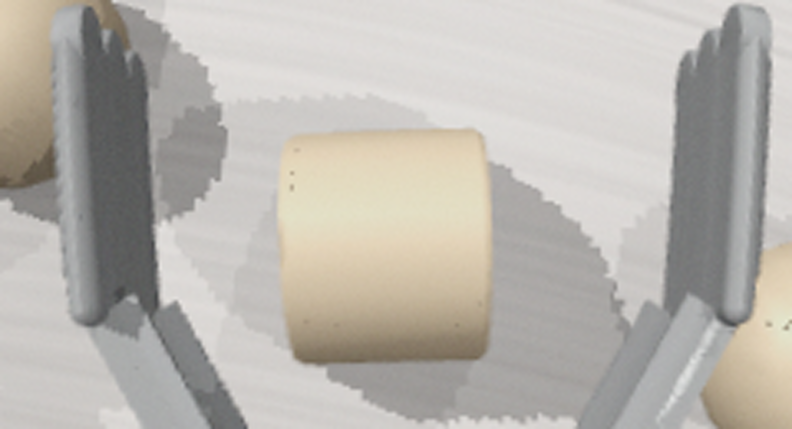

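Emit:
{"api": "play_rows", "payload": {
  "claw": [-0.16,-0.16,-0.16,-0.16,-0.16],
  "dp": [
    [-0.002,0.008,0.001],
    [-0.004,0.02,0.002],
    [-0.004,0.032,0.002],
    [-0.004,0.04,0.002],
    [-0.004,0.04,0.002]
  ],
  "spin": [-0.4,-0.8,-0.8,-0.8,-0.8]
}}

```text
clock: 9.5
tool_pos: [0.5077, 0.0577, 0.0796]
ee_rot: [-0.542, 0.543, -0.454, 0.453]
wrist_force: [0.2, -0.1, -2.3]
finger_gap: 0.0499
```

Emit:
{"api": "play_rows", "payload": {
  "claw": [-0.16,-0.16,-0.16,-0.16,-0.16],
  "dp": [
    [0,0,0],
    [0,0,0],
    [0,0,0],
    [0,0,0],
    [0,0,0]
  ],
  "spin": [0,0,0,0,0]
}}

```text
clock: 9.92
tool_pos: [0.5089, 0.0576, 0.0817]
ee_rot: [0.543, -0.542, 0.454, -0.454]
wrist_force: [-0.5, -0.5, -2.1]
finger_gap: 0.0493
```

Run:
```python
from h import *
p,y,M,o=cur();print(p,y,o["finger_gap"],o["wrist_force"])
np.savez("w7.npz",p=p,M=M)
im=cams.capture("wrist")[:,:,::-1];cv2.imwrite("pics/w7c.png",cv2.resize(im[0:130,195:435],None,fx=3.3,fy=3.3,interpolation=2))
```

```text
[0.5089381  0.05759021 0.08168568] -79.81938871107472 0.049312037778421317 [-0.4775664  -0.54584338 -2.12014654]
```

View pics/w7c.png

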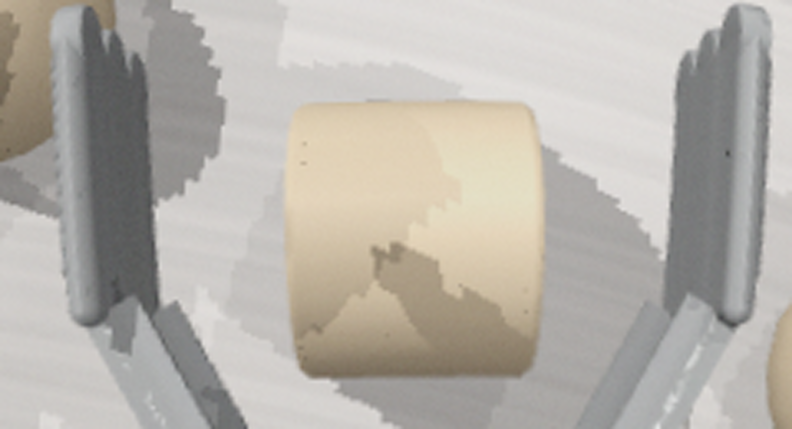

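Jaws and bun are concentric and parallel now (bun column about 415 against jaw middle 412 in the crop). I descend around it.

Emit:
{"api": "play_rows", "payload": {
  "claw": [-0.16,-0.16,-0.16,-0.16,-0.16],
  "dp": [
    [0,0.008,0],
    [0,0.02,0],
    [0,0.032,0],
    [0,0.04,0],
    [0,0.044,0]
  ],
  "spin": [0,0,0,0,0]
}}

```text
clock: 10.38
tool_pos: [0.5082, 0.0575, 0.0361]
ee_rot: [-0.542, 0.543, -0.454, 0.453]
wrist_force: [-0.5, 0.5, -2.2]
finger_gap: 0.0497
```

Emit:
{"api": "play_rows", "payload": {
  "claw": [-0.16,-0.16,-0.16,-0.16,-0.16],
  "dp": [
    [0,0.008,0],
    [0,0.016,0],
    [0,0.02,0],
    [0,0.02,0],
    [0,0.02,0]
  ],
  "spin": [0,0,0,0,0]
}}

```text
clock: 10.8
tool_pos: [0.5086, 0.0574, 0.0172]
ee_rot: [-0.542, 0.542, -0.454, 0.454]
wrist_force: [0.8, -0.3, -0.6]
finger_gap: 0.0497
```

Run:
```python
from h import *
p,y,M,o=cur();print(p,y,o["finger_gap"],o["wrist_force"])
im=cams.capture("wrist")[:,:,::-1];cv2.imwrite("pics/w8c.png",im)
s=cams.capture("scene")[:,:,::-1];cv2.imwrite("pics/s8c.png",cv2.resize(s[130:270,280:480],None,fx=4,fy=4,interpolation=2))
```

```text
[0.50864824 0.05744103 0.01719275] -79.83262917462714 0.04968691564767986 [ 0.79749308 -0.34862561 -0.58446715]
```

View pics/w8c.png

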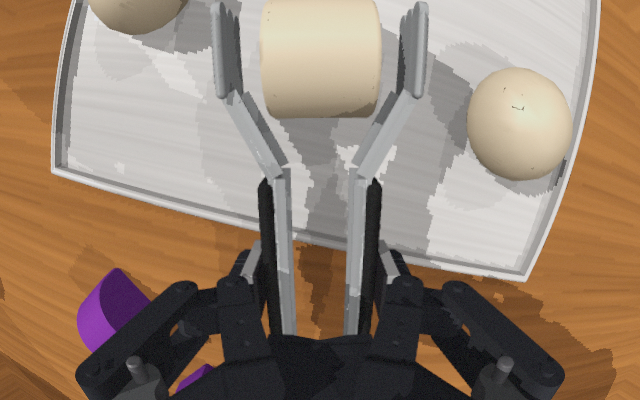

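View pics/s8c.png

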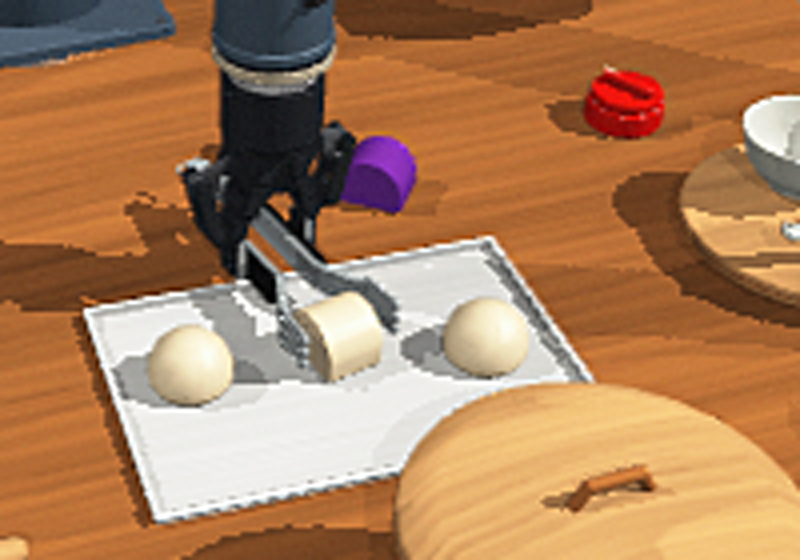

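The jaws straddle the bun, the neighbours are clear, and the purple look-alikes are unmoved. The fingers swing forward as they close, so I keep this height and squeeze gently, then raise the grip to 28 N.

Emit:
{"api": "play_rows", "payload": {
  "claw": [-0.12,-0.08,-0.04,0,0.04],
  "dp": [
    [0,0,0],
    [0,0,0],
    [0,0,0],
    [0,0,0],
    [0,0,0]
  ],
  "spin": [0,0,0,0,0],
  "grip_force": 25
}}

```text
clock: 11.32
tool_pos: [0.5088, 0.0575, 0.0174]
ee_rot: [0.542, -0.542, 0.454, -0.454]
wrist_force: [1.0, 0.1, -1.6]
finger_gap: 0.0414
```

Emit:
{"api": "play_rows", "payload": {
  "claw": [0.08,0.12,0.16,0.2,0.2],
  "dp": [
    [0,0,0],
    [0,0,0],
    [0,0,0],
    [0,0,0],
    [0,0,0]
  ],
  "spin": [0,0,0,0,0]
}}

```text
clock: 11.73
tool_pos: [0.5088, 0.0575, 0.0173]
ee_rot: [0.542, -0.542, 0.454, -0.454]
wrist_force: [0.8, -0.1, -0.1]
finger_gap: 0.04
```

Run:
```python
from h import *
p,y,M,o=cur();print(p,y,o["finger_gap"],o["wrist_force"])
im=cams.capture("wrist")[:,:,::-1];cv2.imwrite("pics/w9.png",im)
```

```text
[0.50880003 0.0575471  0.01731905] -79.81983275953976 0.04001489974535466 [ 0.84614994 -0.12837525 -0.08495961]
```

View pics/w9.png

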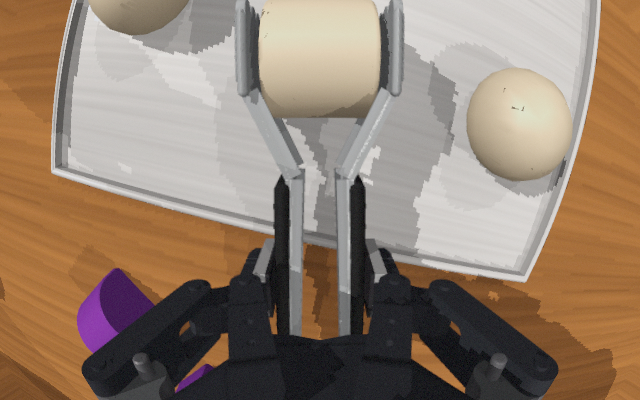

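Emit:
{"api": "play_rows", "payload": {
  "claw": [0.3,0.4,0.5,0.5,0.5],
  "dp": [
    [0,0,0],
    [0,0,0],
    [0,0,0],
    [0,0,0],
    [0,0,0]
  ],
  "spin": [0,0,0,0,0],
  "grip_force": 28
}}

```text
clock: 12.2
tool_pos: [0.5087, 0.0575, 0.0173]
ee_rot: [-0.542, 0.542, -0.454, 0.454]
wrist_force: [1.1, 0.1, 0.0]
finger_gap: 0.0401
```

Run:
```python
from h import *
p,y,M,o=cur();print(p,y,o["finger_gap"],o["wrist_force"])
im=cams.capture("wrist")[:,:,::-1];cv2.imwrite("pics/w10.png",im[:,:,:])
s=cams.capture("scene")[:,:,::-1];cv2.imwrite("pics/s10c.png",cv2.resize(s[130:270,280:480],None,fx=4,fy=4,interpolation=2))
```

```text
[0.50873478 0.05753452 0.01729858] -79.82235224260155 0.04012791840558962 [1.06021864 0.06512603 0.04827404]
```

View pics/w10.png

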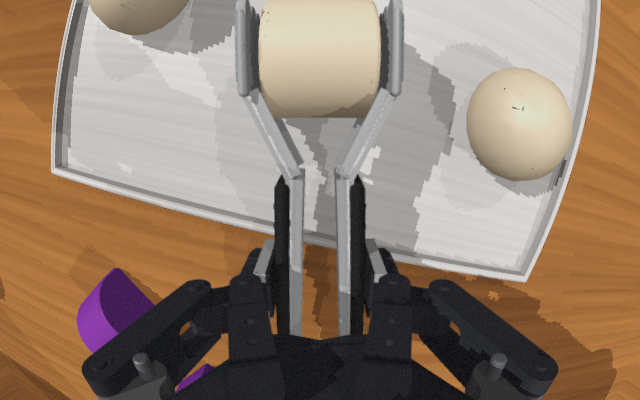

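View pics/s10c.png

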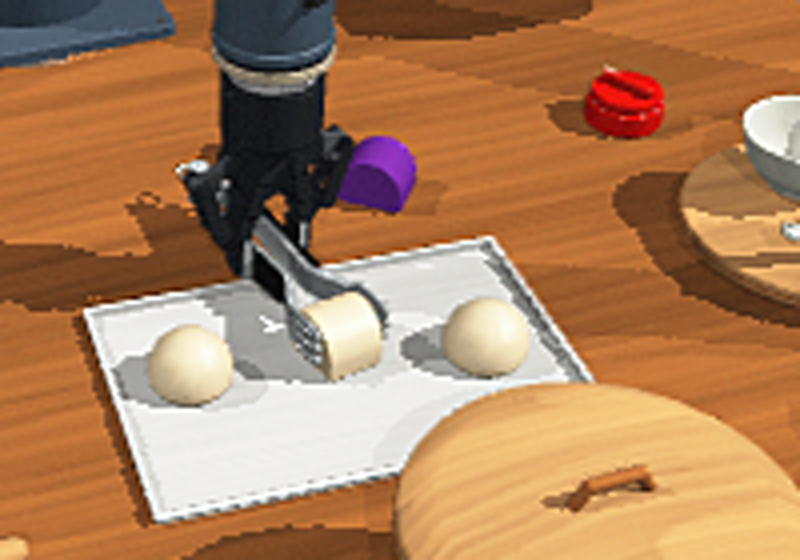

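The gap stalls at 40.1 mm and does not change with more force, so the jaws bear on the cut faces. I start a slow lift.

Emit:
{"api": "play_rows", "payload": {
  "claw": [0.5,0.5,0.5,0.5,0.5],
  "dp": [
    [0,-0.002,0],
    [0,-0.005,0],
    [0,-0.01,0],
    [0,-0.016,0],
    [0,-0.022,0]
  ],
  "spin": [0,0,0,0,0]
}}

```text
clock: 12.72
tool_pos: [0.5086, 0.0575, 0.0399]
ee_rot: [-0.542, 0.542, -0.454, 0.454]
wrist_force: [-0.3, -0.5, -1.3]
finger_gap: 0.0395
```

Run:
```python
from h import *
p,y,M,o=cur();print(p,y,o["finger_gap"],o["wrist_force"],o["moment"])
im=cams.capture("wrist")[:,:,::-1];cv2.imwrite("pics/w11.png",im[:,:,:])
s=cams.capture("scene")[:,:,::-1];cv2.imwrite("pics/s11c.png",cv2.resize(s[130:270,280:480],None,fx=4,fy=4,interpolation=2))
```

```text
[0.50860505 0.05750446 0.03994384] -79.8272690612411 0.03952162222203381 [-0.30396991 -0.542558   -1.30079507] [-0.04940534  0.05846388 -0.00172089]
```

View pics/w11.png

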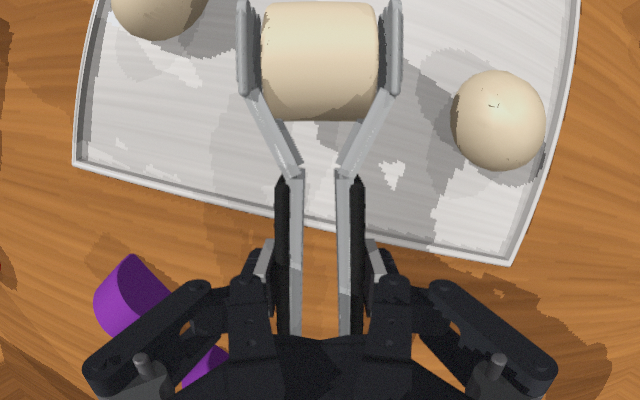

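View pics/s11c.png

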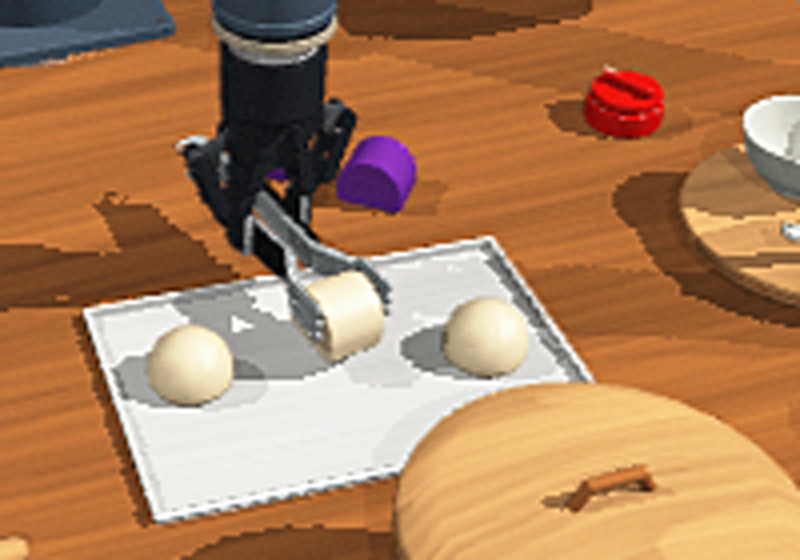

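Emit:
{"api": "play_rows", "payload": {
  "claw": [0.5,0.5,0.5,0.5,0.5],
  "dp": [
    [0,0,0],
    [0,0,0],
    [0,0,0],
    [0,0,0],
    [0,0,0]
  ],
  "spin": [0,0,0,0,0],
  "grip_force": 30
}}

```text
clock: 13.23
tool_pos: [0.5086, 0.0575, 0.0391]
ee_rot: [-0.542, 0.542, -0.454, 0.454]
wrist_force: [-0.7, 0.1, -2.1]
finger_gap: 0.0395
```

Run:
```python
from h import *
p,y,M,o=cur();print(p,y,o["finger_gap"],o["wrist_force"],o["moment"])
im=cams.capture("wrist")[:,:,::-1];b=cv2.imread("pics/w11.png")
a=cv2.imread("pics/w10.png")
cv2.imwrite("pics/w12c.png",np.hstack([cv2.resize(i[0:130,230:410],None,fx=1.45,fy=1.45) for i in(a,b,im)]))
s=cams.capture("scene")[:,:,::-1];cv2.imwrite("pics/s12c.png",cv2.resize(s[180:240,330:390],None,fx=9,fy=9,interpolation=2))
```

```text
[0.50860674 0.05747921 0.039136  ] -79.82832602056652 0.039452414023893684 [-0.68401008  0.08161619 -2.05125122] [0.01106204 0.03196023 0.06313314]
```

View pics/w12c.png

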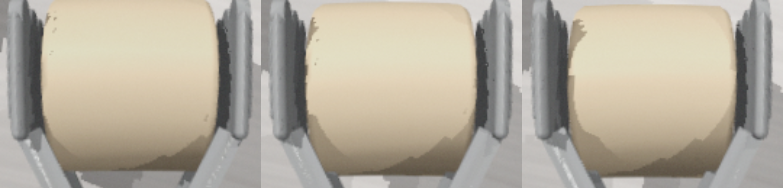

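View pics/s12c.png

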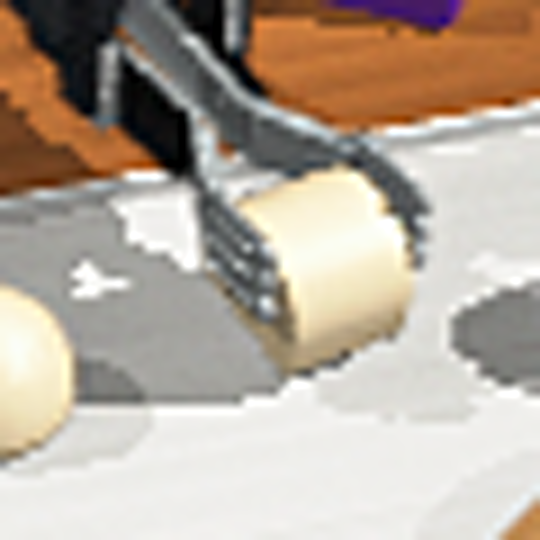

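Emit:
{"api": "play_rows", "payload": {
  "claw": [0.5,0.5,0.5,0.5,0.5],
  "dp": [
    [0,0,0],
    [0,0,0],
    [0,0,0],
    [0,0,0],
    [0,0,0]
  ],
  "spin": [0,0,0,0,0],
  "grip_force": 34
}}

```text
clock: 13.75
tool_pos: [0.5087, 0.0575, 0.0393]
ee_rot: [-0.542, 0.542, -0.454, 0.454]
wrist_force: [0.1, -0.9, -1.8]
finger_gap: 0.0392
```

Run:
```python
from h import *
p,y,M,o=cur();print(p,y,o["finger_gap"],o["wrist_force"],o["moment"])
im=cams.capture("wrist")[:,:,::-1];cv2.imwrite("pics/w13.png",im)
b=cv2.imread("pics/w11.png")
cv2.imwrite("pics/w13c.png",np.hstack([cv2.resize(i[0:130,225:415],None,fx=2.1,fy=2.1,interpolation=2) for i in(b,im)]))
s=cams.capture("scene")[:,:,::-1];cv2.imwrite("pics/s13c.png",cv2.resize(s[180:240,330:390],None,fx=9,fy=9,interpolation=2))
```

```text
[0.50872505 0.05752641 0.03929796] -79.82134282089172 0.03923409926287479 [ 0.14345734 -0.86699878 -1.82346071] [-0.00294043  0.03555507 -0.00335728]
```

View pics/w13c.png

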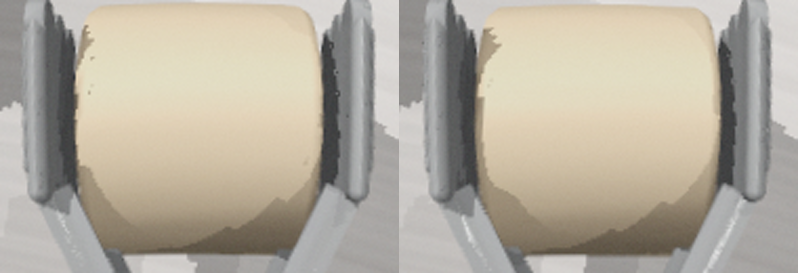

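View pics/s13c.png

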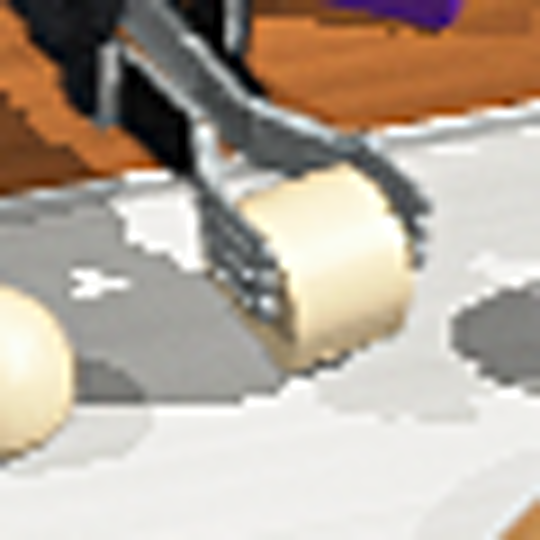

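The creep is slowing: the gap has settled at about 39.2 mm and only the far edge moved by about 2 px. I continue the lift and re-check level.

Emit:
{"api": "play_rows", "payload": {
  "claw": [0.5,0.5,0.5,0.5,0.5],
  "dp": [
    [0,-0.006,0],
    [0,-0.014,0],
    [0,-0.024,0],
    [0,-0.034,0],
    [0,-0.044,0]
  ],
  "spin": [0,0,0,0,0]
}}

```text
clock: 14.27
tool_pos: [0.5088, 0.0575, 0.0847]
ee_rot: [0.543, -0.542, 0.454, -0.454]
wrist_force: [0.8, 0.7, -0.9]
finger_gap: 0.0392
```

Emit:
{"api": "play_rows", "payload": {
  "claw": [0.5,0.5,0.5,0.5,0.5],
  "dp": [
    [0,-0.01,0],
    [0,-0.02,0],
    [0,-0.03,0],
    [0,-0.038,0],
    [0,-0.042,0]
  ],
  "spin": [0,0,0,0,0]
}}

```text
clock: 14.68
tool_pos: [0.5091, 0.0575, 0.1266]
ee_rot: [0.543, -0.542, 0.453, -0.454]
wrist_force: [-0.4, -0.2, -1.3]
finger_gap: 0.039
```

Run:
```python
from h import *
p,y,M,o=cur();print(p,y,o["finger_gap"],o["wrist_force"],o["moment"])
im=cams.capture("wrist")[:,:,::-1];cv2.imwrite("pics/w14.png",im)
b=cv2.imread("pics/w13.png")
cv2.imwrite("pics/w14c.png",np.hstack([cv2.resize(i[0:130,225:415],None,fx=2.1,fy=2.1,interpolation=2) for i in(b,im)]))
s=cams.capture("scene")[:,:,::-1];cv2.imwrite("pics/s14.png",s);np.savez("w14.npz",p=p)
cv2.imwrite("pics/s14c.png",cv2.resize(s[130:210,310:410],None,fx=7,fy=7,interpolation=2))
```

```text
[0.50909783 0.05754538 0.12660821] -79.82202286674891 0.038981756377722936 [-0.35865456 -0.2172795  -1.30445719] [0.01407233 0.01635981 0.04505395]
```

View pics/w14c.png

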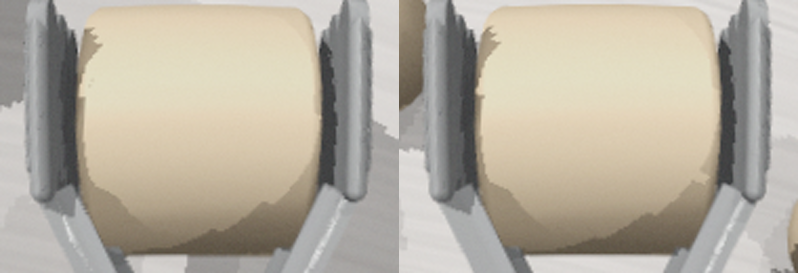

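View pics/s14c.png

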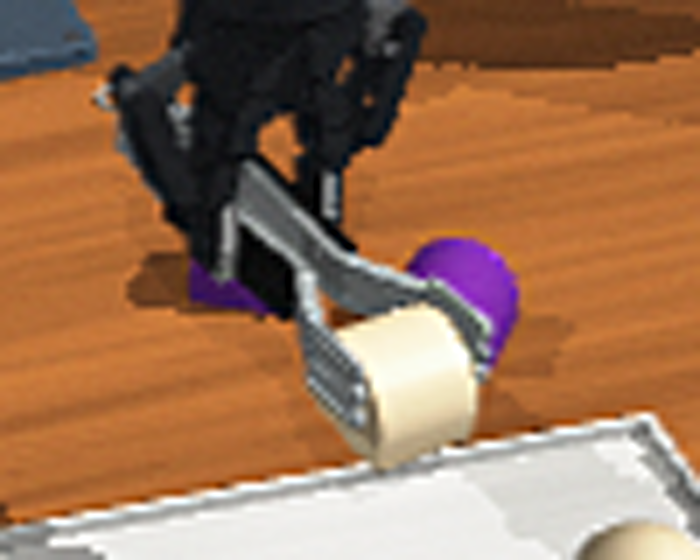

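```bash
python3 - <<'E'
from h import *
p=np.load("w14.npz")["p"];a=np.radians(10.2);u=np.array([np.cos(a),np.sin(a)]);v=np.array([-u[1],u[0]])
for slip in(0,.004):
 for pit in(0,10):
  b=np.radians(pit);z0=p[2]-.0153-slip;c=np.array([*(p[:2]+.097*u),z0+.022])
  print(slip,pit)
  for n,x,y,z in[("FL",.028,.0225,-.022),("FR",.028,-.0225,-.022),("RR",-.028,-.0225,-.022),("crL",0,.0225,.022),("crR",0,-.0225,.022)]:
    X=x*np.cos(b)+z*np.sin(b);Z=-x*np.sin(b)+z*np.cos(b)
    q=np.r_[c[:2]+X*u+y*v,c[2]+Z];t=pix("scene",q);print(n,np.round([(t[0]-310)*7,(t[1]-130)*7]))
E
python3 - <<'E'
import cv2
s=cv2.imread("pics/s14.png");cv2.imwrite("pics/s14d.png",cv2.resize(s[165:205,345:390],None,fx=14,fy=14,interpolation=2))
E
```

```text
0 0
FL [475. 427.]
FR [379. 463.]
RR [302. 388.]
crL [442. 300.]
crR [344. 333.]
0 10
FL [468. 431.]
FR [372. 466.]
RR [297. 373.]
crL [447. 305.]
crR [349. 339.]
0.004 0
FL [474. 436.]
FR [378. 471.]
RR [301. 396.]
crL [441. 308.]
crR [343. 341.]
0.004 10
FL [467. 439.]
FR [372. 474.]
RR [297. 381.]
crL [447. 314.]
crR [349. 347.]
```

View pics/s14d.png

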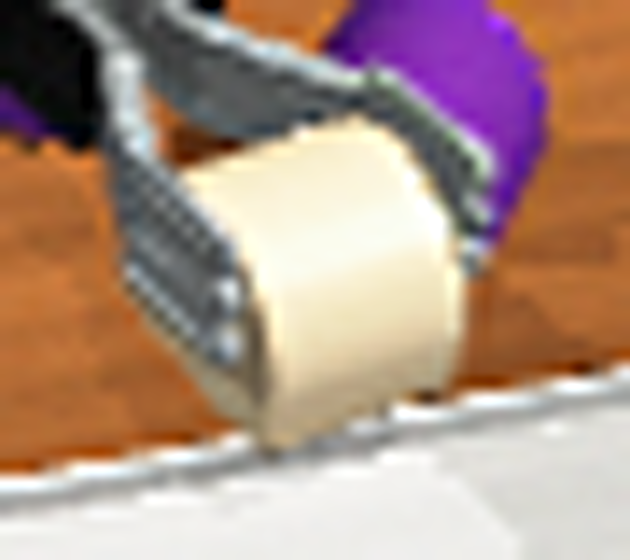

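Run:
```python
import cv2
s=cv2.imread("pics/s14.png");cv2.imwrite("pics/s14e.png",cv2.resize(s[178:202,350:382],None,fx=24,fy=24,interpolation=0))
```

```text
(no output)
```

View pics/s14e.png

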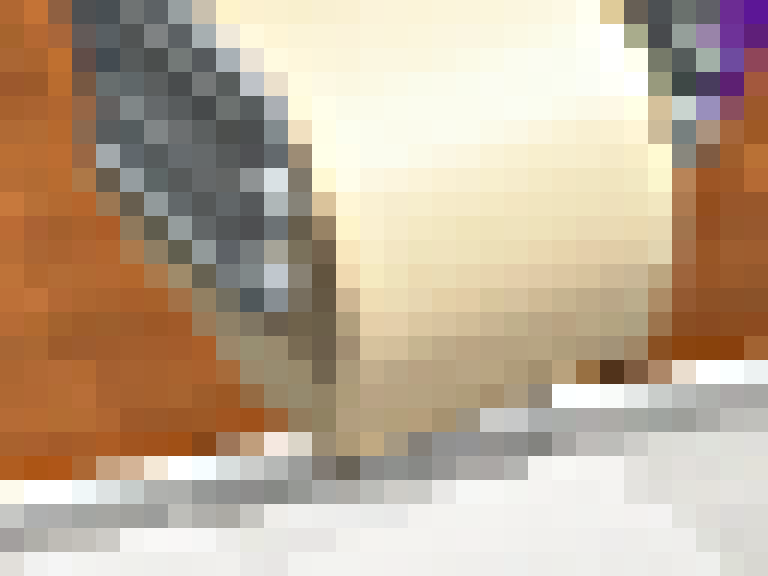

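Stable through the lift. The bun's lower edge reads about 4° nose-down against the jaws and the tongs are level. The underside is about 10.7 cm above the tray, so I raise by 13 mm, then hold and check.

Emit:
{"api": "play_rows", "payload": {
  "claw": [0.5,0.5,0.5,0.5,0.5],
  "dp": [
    [0,-0.003,0],
    [0,-0.007,0],
    [0,-0.011,0],
    [0,-0.013,0],
    [0,-0.013,0]
  ],
  "spin": [0,0,0,0,0]
}}

```text
clock: 15.2
tool_pos: [0.5089, 0.0575, 0.1387]
ee_rot: [0.542, -0.542, 0.454, -0.454]
wrist_force: [0.1, -0.7, -1.7]
finger_gap: 0.0392
```

Emit:
{"api": "play_rows", "payload": {
  "claw": [0.5,0.5,0.5,0.5,0.5],
  "dp": [
    [0,0,0],
    [0,0,0],
    [0,0,0],
    [0,0,0],
    [0,0,0]
  ],
  "spin": [0,0,0,0,0]
}}

```text
clock: 15.62
tool_pos: [0.5086, 0.0575, 0.1382]
ee_rot: [-0.542, 0.542, -0.454, 0.454]
wrist_force: [-0.8, 0.3, -1.6]
finger_gap: 0.0394
```

Emit:
{"api": "play_rows", "payload": {
  "claw": [0.5,0.5,0.5,0.5,0.5],
  "dp": [
    [0,0,0],
    [0,0,0],
    [0,0,0],
    [0,0,0],
    [0,0,0]
  ],
  "spin": [0,0,0,0,0]
}}

```text
clock: 16.03
tool_pos: [0.5087, 0.0575, 0.1383]
ee_rot: [-0.542, 0.542, -0.454, 0.454]
wrist_force: [-0.3, 0.4, -1.3]
finger_gap: 0.0391
```

Run:
```python
from h import *
p,y,M,o=cur();print(p,y,o["finger_gap"],o["wrist_force"],np.abs(o["qd"]).max())
im=cams.capture("wrist")[:,:,::-1];cv2.imwrite("pics/w15.png",im)
b=cv2.imread("pics/w14.png")
cv2.imwrite("pics/w15c.png",np.hstack([cv2.resize(i[0:130,225:415],None,fx=2.1,fy=2.1,interpolation=2) for i in(b,im)]))
s=cams.capture("scene")[:,:,::-1];cv2.imwrite("pics/s15.png",s)
t=cams.capture("top")[:,:,::-1];cv2.imwrite("pics/t15.png",t)
a=np.radians(10.2);u=np.array([np.cos(a),np.sin(a)]);v=np.array([-u[1],u[0]])
for h in (.117,.122,.127):
  q=lambda x,y:np.r_[p[:2]+(.097+x)*u+y*v,h]
  print(h,pix("scene",q(.028,-.0225)),pix("scene",q(.028,.0225)))
cv2.imwrite("pics/s15c.png",cv2.resize(s[160:200,345:390],None,fx=14,fy=14,interpolation=0))
```

```text
[0.50870923 0.05752873 0.13829274] -79.82102559485855 0.039113561645938016 [-0.33170831  0.43153394 -1.34022954] 0.0013852683924466464
0.117 [364.12142751 194.32078714] [377.96537352 189.32952207]
0.122 [364.21144708 192.84553277] [378.09414373 187.86222052]
0.127 [364.301998   191.36157054] [378.22366243 186.38639004]
```

View pics/w15c.png

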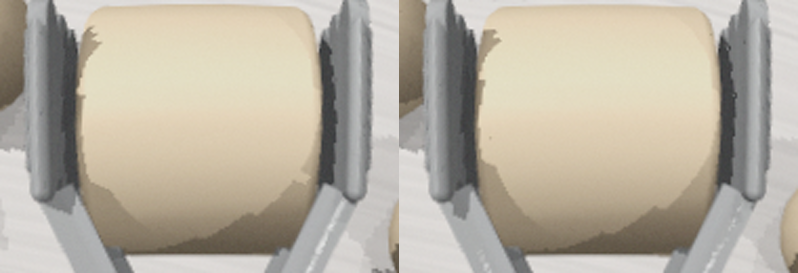

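View pics/s15c.png

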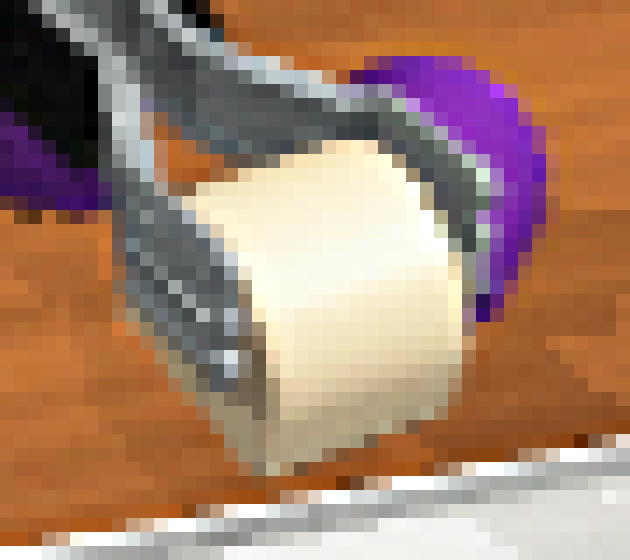

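View pics/s15.png

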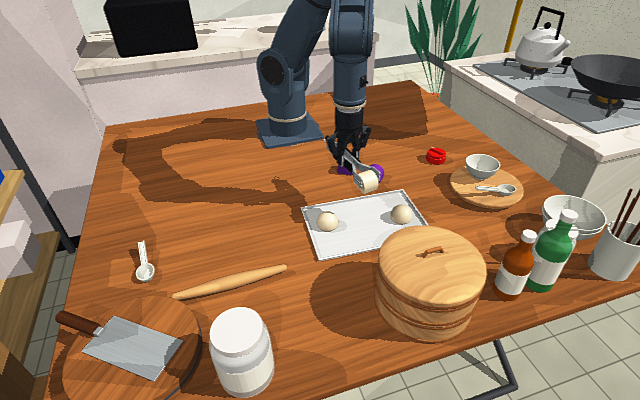

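View pics/t15.png

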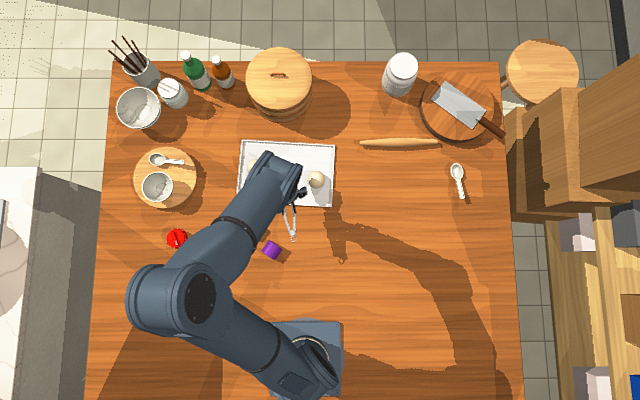

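No creep over 0.8 s of holding, and the corner projection puts the underside about 0.118–0.120 m above the table. The bystanders visible in the pictures look unmoved.

Run:
```python
from workcell import robot
print(robot.hand_in())
```

```text
the job is handed in; nothing more can be done
None
```

I took up the tongs by their sleeves and closed the jaws on the two cut faces of the middle bun. I then lifted it straight up over the tray and handed in at about 16 s while still holding it.

**Checks at the end:**
- **Height:** the underside was about 11.5–12 cm above the tray, going by one corner of the bun seen in the scene camera.
- **Stillness:** the wrist view showed no creep over the last 0.8 s of holding.
- **Forces:** wrist force was about 1.5 N at the end, and the highest reading was 8 N, while first squeezing the sleeves on the table.
- **Other objects:** those I could see looked unmoved. The arm hid one round bun and one purple look-alike in the last top picture. The scene view still showed that round bun, and both look-alikes at least in part.

**What disagreed:**
- The finger opening stopped at 39–40 mm, not the stated 36–38 mm.
- I set the grip to 34 N, above the advised 25–30 N, because the bun had slipped about 2–4 mm early in the lift.
- The bun hung a few degrees nose-down (roughly 4°, read from coarse pixels), while the tongs themselves were level.

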